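# Transfer a row of sample containers to the empty rack in reverse order

## Robot

A 7-joint arm with a two-finger parallel gripper is mounted at the origin on a cart in front of the work surface, level with it; the furniture and walls round the work are solid. World frame = base frame: x ahead of the robot, y to its left, z up, the work surface at z = 0. Lengths are in m, angles in degrees, forces in N, time in s.
With the tool pointing down it reaches from about 0.35 to 0.775 m from the base axis. Payload 3.1 kg.
Tool frame: the origin (TCP) lies on the centre line of the jaws, within the pads' length; the fingertips stand 17 mm ahead of it and the grasp point (between the pads) lies 2 mm behind it (robot.tip_reach is the distance from the TCP to the fingertips, in m); z points along the fingers, y is the direction in which the jaws open and shut (so a half turn about z gives the same grasp; the last joint's range is limited). The gripper opens to 85 mm and grips with 20 to 120 N. Pads are 22 mm wide; open, the fingers measure 114 mm over their backs; the gripper's body (76 mm by 85 mm) begins 54 mm behind the grasp point. The pads swing forward as they close: fully open they stand 13 mm farther back than shut.
Start: joints at [60.865, 17.813, 0.802, 86.603, -0.252, 75.585, -1.558], TCP at [0.248, -0.491, 0.248] pointing down, gripper open.
Joint ranges: [-154.91, 154.91], [-16.99, 109.72], [-72.82, 74.43], [7.12, 147.25], [-82.49, 262.49], [11.32, 116.49], [-174.64, 174.64]. Speed limits (degrees/s): [159.86, 159.86, 180, 180, 180, 180, 180].

## Interface

Orientations are given as [roll, pitch, yaw] about the fixed x, y, z axes, in that order (R = Rz(yaw) Ry(pitch) Rx(roll)).
In Python, from station import robot, fingers, vision, workorder, recognise gives the robot as it stands. Calls block until the motion is done:
- robot.move_to(position, orientation): joint-space move of the TCP to a pose.
- robot.line_to(position, orientation=None, velocity=0.15, f_stop=None): straight line of the TCP; orientation=None keeps the orientation; velocity is the mean speed in m/s. With f_stop (N) it stops when the force on the tool has changed by that much, and returns True; else False.
- robot.move_j(angles): joint-space move.
- fingers.gripper_to(opening, force=None): opening from 0.0 (shut) to 1.0 (fully open); force is the grip in N (None keeps the last); returns when the fingers have stopped.
- robot.pause(seconds).
- robot.inverse_kinematics(position, orientation): joint angles nearest the present ones, or None.
- vision.grab_frame(name): name is "scene" or "top" or "wrist"; returns the picture (384x512x3 uint8, red, green, blue); there is no depth.
- vision.calibration(name): a dict with "mtx" (3x3 intrinsics, pixels), "extrinsics" (4x4, takes a point from world to camera coordinates); the wrist camera has in their place "T_tool_cam" (4x4, takes a point from camera to tool coordinates, whose origin is the TCP and whose axes are the flange's). Camera axes: x right, y up, looking along -z (the intrinsics and any distortion apply to the point x, -y, -z); pixel columns grow to the right and rows downward; lengths in m; the calibration is good to about 2 mm. The wrist camera is an equidistant fisheye: a pixel r from the principal point sees the ray r / f radians off the axis. A picture is of the moment at which its call begins: read the wrist's pose just before it. calibration takes no time and is no camera call.
A pose or a line that the arm cannot do raises robot.PlanningError and nothing moves.
- workorder.close_job(): hands the job in, once; it reports no verdict.
Trained networks look in the newest picture that a camera, given by its name, has taken for a name from the list of things; names that differ only in an ending like _2 or _b are one class to them, and where a whole thing is asked for, a point or a joint stands for the part that bears it (a point fixed in the world has none). Each returns a list of dicts, best first, with "p" (0 to 1); they miss things now and then, are a little off and sometimes report something else, mostly with a low value. They report only what shows in the picture. A call takes as long as a camera call. They do not tell look-alikes from the thing itself.
- recognise(label, camera): "rect" ([centre column, centre row, width, height] in pixels, round what is visible of it).
Readings, each from a call of its own:
- robot.current_time_s(): time.
- robot.current_joint_positions(): joint angles.
- robot.current_dq(): joint speeds.
- robot.current_joint_torque(): joint torques, N m.
- robot.current_tool_pos(): TCP position.
- robot.current_eef_rot(): TCP orientation.
- robot.current_contact_force(): force on the tool from outside, world axes, zero at the start.
- robot.current_torque(): the same for the moment, N m.
- robot.current_finger_gap(): opening from 0.0 (shut) to 1.0 (fully open).
Only numpy, scipy, OpenCV 4.12 (cv2) and the standard library are available. Lean on these libraries where they do the work, as an engineer would, in place of code of your own. Each camera call takes 0.05 s, during which the arm holds its last target. There are 200 camera calls.

## Task

Move the four containers from the rack with the rubber mats into the empty rack, one to each compartment and in reverse order: the one that now stands leftmost as seen from the robot ends up rightmost, the second from the left becomes the second from the right, and so on. Keep them upright on the way and leave each one let go and standing flat on the floor of its compartment, roughly in the middle.

Things in the scene. Friction and masses are not known exactly. Their poses are not given: they have to be found in the camera images.
- rack_full: White and aluminium rack, full at the start, a rubber mat under each container; the nearer or the farther one. Fixed, 74 (x) by 284 mm (y). Four 66 x 66 mm compartments in a row, centres at y = +105, +35, -35, -105 mm, x = 0. Floor 4 mm above the bench; dividers and side rails up to 11 mm, end plates with loops up to 37 mm. Origin: centre of the underside; y to the robot's left (within 0.15 rad), x away from it.
- rack_empty: Same kind of rack, empty, without mats: the target. Fixed, 74 (x) by 284 mm (y). Four 66 x 66 mm compartments in a row, centres at y = +105, +35, -35, -105 mm, x = 0. Floor 4 mm above the bench; dividers and side rails up to 11 mm, end plates with loops up to 37 mm. Origin: centre of the underside; y to the robot's left (within 0.15 rad), x away from it.
- white_bottle_center (a point): Small opaque white plastic bottle, round, 36 mm across the body, 75 mm tall, narrower white screw cap (27 mm across) on its top 15 mm. Loose, 30 to 250 g, starts upright in any of the four compartments of rack_full; the point is its centre, half-way up; z is its upright axis.
- amber_jar_center (a point): Squat amber glass jar, round, 50 mm across, 66 mm tall, with a black lid 45 mm across on its top 17 mm; its straight wall goes up to 43 mm. Loose, 30 to 250 g, starts upright in any of the four compartments of rack_full; the point is its centre, half-way up; z is its upright axis.
- steel_canister_center (a point): Slim plain steel canister, round, 32 mm across, 82 mm tall (the tallest), with a groove below its cap. Loose, 30 to 250 g, starts upright in any of the four compartments of rack_full; the point is its centre, half-way up; z is its upright axis.
- square_jar_center (a point): White plastic staining jar of square section, 42 x 42 mm, 68 mm tall, with a grey square lid 38 x 38 mm on its top 12 mm; its sides start parallel to the rack's sides. Loose, 30 to 250 g, starts upright in any of the four compartments of rack_full; the point is its centre, half-way up; z is its upright axis.
- mat_white_bottle: Dark rubber mat, 56 x 56 x 2.5 mm, fixed on the floor of rack_full in the compartment where the white bottle starts; it stays there and so marks where that container came from. Origin: centre of its underside.
- mat_amber_jar: Dark rubber mat, 56 x 56 x 2.5 mm, fixed on the floor of rack_full in the compartment where the amber jar starts; it stays there and so marks where that container came from. Origin: centre of its underside.
- mat_steel_canister: Dark rubber mat, 56 x 56 x 2.5 mm, fixed on the floor of rack_full in the compartment where the steel canister starts; it stays there and so marks where that container came from. Origin: centre of its underside.
- mat_square_jar: Dark rubber mat, 56 x 56 x 2.5 mm, fixed on the floor of rack_full in the compartment where the square jar starts; it stays there and so marks where that container came from. Origin: centre of its underside.
Not all that is in view belongs to the job. What is shaped like the part that bears steel_canister_center but green or red is not meant.

How it is judged (in metres and radians):
At the end, for the whole second after the job is handed in: Each container stands upright (within 0.1 rad) and at rest on the floor (within 4 mm in height) of the compartment of the empty rack that mirrors, left for right, the one it came from; its centre is within 20 mm of the compartment's centre along and across the rack (((y of mat_white_bottle in the frame of rack_full between -0.12 and -0.09 m and y of white_bottle_center in the frame of rack_empty between 0.085 and 0.125 m) or (y of mat_white_bottle in the frame of rack_full between -0.05 and -0.02 m and y of white_bottle_center in the frame of rack_empty between 0.015 and 0.055 m) or (y of mat_white_bottle in the frame of rack_full between 0.02 and 0.05 m and y of white_bottle_center in the frame of rack_empty between -0.055 and -0.015 m) or (y of mat_white_bottle in the frame of rack_full between 0.09 and 0.12 m and y of white_bottle_center in the frame of rack_empty between -0.125 and -0.085 m)) and x of white_bottle_center in the frame of rack_empty between -0.02 and 0.02 m and z of white_bottle_center in the frame of rack_empty between 0.0375 and 0.0455 m and angle between each of white_bottle_center, amber_jar_center, steel_canister_center, square_jar_center's own z axis and vertical below 0.1 rad and linear speed of each of white_bottle, amber_jar, steel_canister, square_jar below 0.02 m/s and ((y of mat_amber_jar in the frame of rack_full between -0.12 and -0.09 m and y of amber_jar_center in the frame of rack_empty between 0.085 and 0.125 m) or (y of mat_amber_jar in the frame of rack_full between -0.05 and -0.02 m and y of amber_jar_center in the frame of rack_empty between 0.015 and 0.055 m) or (y of mat_amber_jar in the frame of rack_full between 0.02 and 0.05 m and y of amber_jar_center in the frame of rack_empty between -0.055 and -0.015 m) or (y of mat_amber_jar in the frame of rack_full between 0.09 and 0.12 m and y of amber_jar_center in the frame of rack_empty between -0.125 and -0.085 m)) and x of amber_jar_center in the frame of rack_empty between -0.02 and 0.02 m and z of amber_jar_center in the frame of rack_empty between 0.033 and 0.041 m and ((y of mat_steel_canister in the frame of rack_full between -0.12 and -0.09 m and y of steel_canister_center in the frame of rack_empty between 0.085 and 0.125 m) or (y of mat_steel_canister in the frame of rack_full between -0.05 and -0.02 m and y of steel_canister_center in the frame of rack_empty between 0.015 and 0.055 m) or (y of mat_steel_canister in the frame of rack_full between 0.02 and 0.05 m and y of steel_canister_center in the frame of rack_empty between -0.055 and -0.015 m) or (y of mat_steel_canister in the frame of rack_full between 0.09 and 0.12 m and y of steel_canister_center in the frame of rack_empty between -0.125 and -0.085 m)) and x of steel_canister_center in the frame of rack_empty between -0.02 and 0.02 m and z of steel_canister_center in the frame of rack_empty between 0.041 and 0.049 m and ((y of mat_square_jar in the frame of rack_full between -0.12 and -0.09 m and y of square_jar_center in the frame of rack_empty between 0.085 and 0.125 m) or (y of mat_square_jar in the frame of rack_full between -0.05 and -0.02 m and y of square_jar_center in the frame of rack_empty between 0.015 and 0.055 m) or (y of mat_square_jar in the frame of rack_full between 0.02 and 0.05 m and y of square_jar_center in the frame of rack_empty between -0.055 and -0.015 m) or (y of mat_square_jar in the frame of rack_full between 0.09 and 0.12 m and y of square_jar_center in the frame of rack_empty between -0.125 and -0.085 m)) and x of square_jar_center in the frame of rack_empty between -0.02 and 0.02 m and z of square_jar_center in the frame of rack_empty between 0.034 and 0.042 m); the robot touches nothing.
It fails at once if the white bottle is tipped over (more than 35 degrees) (angle between white_bottle_center's own z axis and vertical above 0.61 rad).
It fails at once if the amber jar is tipped over (more than 35 degrees) (angle between amber_jar_center's own z axis and vertical above 0.61 rad).
It fails at once if the steel canister is tipped over (more than 35 degrees) (angle between steel_canister_center's own z axis and vertical above 0.61 rad).
It fails at once if the square jar is tipped over (more than 35 degrees) (angle between square_jar_center's own z axis and vertical above 0.61 rad).
It also fails if it takes over 93 s, if anything falls off the work surface, if the arm or the gripper's body presses on something with over 40 N, if the wrist force passes 120 N, or if a joint passes its speed limit or range.

## Working session

There is one attempt and no reset: what is moved stays moved. The work goes in short steps, each a Python script; the robot and the scene stay as the last script left them, time stands still between calls to the robot, and variables do not carry over. Pictures are saved under pics/ and viewed, about 12 in all and at most 16, crops included, and the job is handed in when it is done.

```bash
ls; mkdir -p pics; python3 - <<'E'
from station import robot, fingers, vision, workorder, recognise
import cv2,numpy as np
for n in ["scene","top"]:
    f=vision.grab_frame(n); cv2.imwrite(f"pics/{n}0.png",f[:,:,::-1])
    c=vision.calibration(n); print(n,{k:np.round(np.array(v),4).tolist() for k,v in c.items()})
    for l in ["rack_full","rack_empty","white_bottle_center","amber_jar_center","steel_canister_center","square_jar_center"]:
        print(l,[(np.round(d["rect"]).tolist(),round(d["p"],2)) for d in recognise(l,n)][:4])
c=vision.calibration("wrist"); print({k:np.round(np.array(v),4).tolist() for k,v in c.items()})
print(robot.current_time_s(),robot.current_eef_rot(),robot.tip_reach)
E
```

```text
pics
scene {'mtx': [[424.2008, 0.0, 258.3832], [0.0, 424.2008, 191.9335], [0.0, 0.0, 1.0]], 'extrinsics': [[-0.5119, -0.8588, 0.0193, 0.298], [0.4008, -0.2189, 0.8896, -0.2505], [-0.7598, 0.4631, 0.4563, -0.4914], [0.0, 0.0, 0.0, 1.0]]}
rack_full [([244.0, 232.0, 147.0, 73.0], 0.87)]
rack_empty [([249.0, 185.0, 122.0, 45.0], 0.77)]
white_bottle_center [([292.0, 199.0, 21.0, 38.0], 0.88)]
amber_jar_center [([199.0, 234.0, 25.0, 44.0], 0.69)]
steel_canister_center [([356.0, 206.0, 22.0, 37.0], 0.71), ([375.0, 193.0, 20.0, 43.0], 0.69), ([264.0, 206.0, 21.0, 45.0], 0.64), ([150.0, 212.0, 25.0, 43.0], 0.59)]
square_jar_center [([236.0, 222.0, 28.0, 46.0], 0.69)]
top {'mtx': [[490.6855, 0.0, 253.6452], [0.0, 490.6855, 195.4639], [0.0, 0.0, 1.0]], 'extrinsics': [[0.0005, -0.9999, 0.0169, 0.0141], [0.9953, 0.0021, 0.0969, -0.5436], [-0.0969, 0.0167, 0.9952, -1.1519], [0.0, 0.0, 0.0, 1.0]]}
rack_full [([222.0, 225.0, 122.0, 35.0], 0.76)]
rack_empty [([266.0, 154.0, 119.0, 39.0], 0.73)]
white_bottle_center [([270.0, 223.0, 16.0, 18.0], 0.6), ([182.0, 228.0, 24.0, 27.0], 0.44)]
amber_jar_center [([177.0, 228.0, 26.0, 16.0], 0.71)]
steel_canister_center [([156.0, 177.0, 14.0, 14.0], 0.77), ([311.0, 253.0, 16.0, 14.0], 0.76), ([340.0, 244.0, 16.0, 18.0], 0.51), ([241.0, 221.0, 10.0, 9.0], 0.45)]
square_jar_center [([208.0, 226.0, 19.0, 15.0], 0.7)]
{'mtx': [[297.3186, 0.0, 255.0296], [0.0, 297.3186, 190.598], [0.0, 0.0, 1.0]], 'T_tool_cam': [[-0.0003, 0.9636, 0.2673, 0.0691], [1.0, 0.0002, 0.0004, -0.0005], [0.0003, 0.2673, -0.9636, -0.1273], [0.0, 0.0, 0.0, 1.0]]}
0.7 [ 1.79996607e+02 -3.23283354e-04  2.67488195e+01] 0.017
```

```bash
python3 - <<'E'
import cv2
a=cv2.imread("pics/top0.png"); cv2.imwrite("pics/top0c.png",cv2.resize(a[120:290,130:370],None,fx=3.3,fy=3.3,interpolation=cv2.INTER_CUBIC))
b=cv2.imread("pics/scene0.png"); cv2.imwrite("pics/scene0c.png",cv2.resize(b[100:300,120:400],None,fx=2.8,fy=2.8,interpolation=cv2.INTER_CUBIC))
E
```

```text
(no output)
```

View pics/top0c.png

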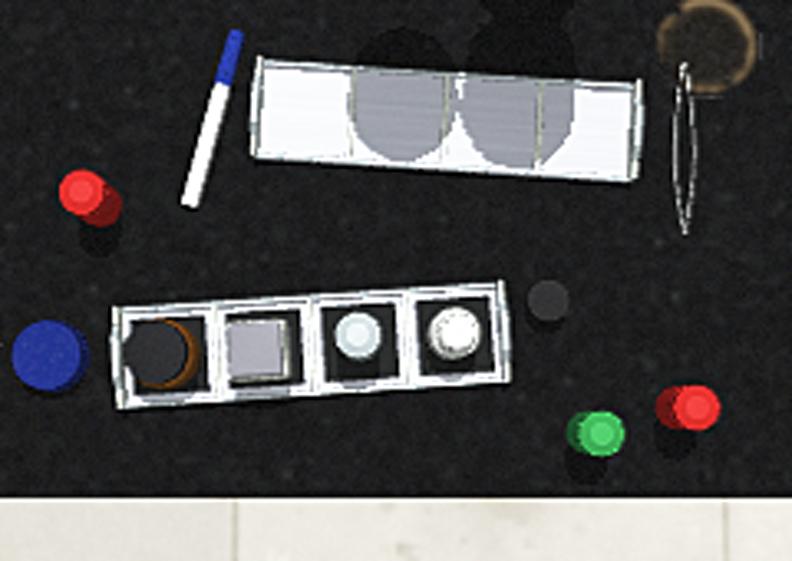

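View pics/scene0c.png

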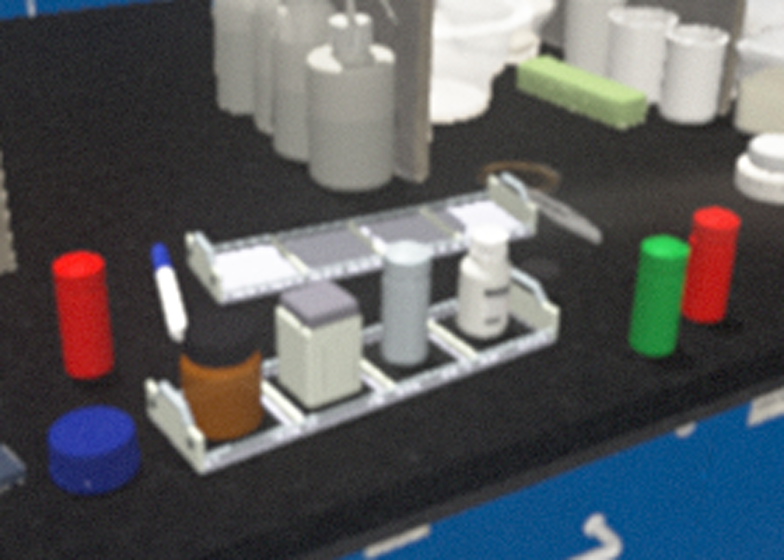

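```bash
cat > h.py <<'E'
from station import robot, fingers, vision, workorder, recognise
import cv2, numpy as np
def pix2w(n,uv,z):
    c=vision.calibration(n);K=np.array(c["mtx"]);E=np.array(c["extrinsics"])
    r=np.linalg.inv(K)@[uv[0],uv[1],1]; d=E[:3,:3].T@(r*[1,-1,-1]); o=-E[:3,:3].T@E[:3,3]
    return o+d*(z-o[2])/d[2]
def w2pix(n,p):
    c=vision.calibration(n);K=np.array(c["mtx"]);E=np.array(c["extrinsics"])
    q=E[:3,:3]@p+E[:3,3]; q=K@(q*[1,-1,-1]); return q[:2]/q[2]
E
python3 - <<'E'
from h import *
cr=lambda u,v:(u/3.3+130-.35,v/3.3+120-.35)
D={"full":[(215,303),(221,400),(312,297),(317,393),(408,291),(415,386)],"empty":[(351,68),(351,158),(447,73),(442,163),(541,80),(537,170)]}
R={}
for k,P in D.items():
    W=np.array([pix2w("top",cr(*p),.011)[:2] for p in P]); m=(W[::2]+W[1::2])/2
    d=m[0]-m[2]; yaw=np.arctan2(-d[0],d[1]); R[k]=(m.mean(0),yaw)
    print(k,m.round(4).tolist(),"span",np.linalg.norm(d),"yaw",np.degrees(yaw),"across",np.linalg.norm(W[::2]-W[1::2],axis=1))
    c,y=R[k]
    for yy in (.105,.035,-.035,-.105):
        p=c+yy*np.array([-np.sin(y),np.cos(y)])
        print(k,yy,p.round(4),"r",np.hypot(*p).round(3))
        for z in (.04,.16):
            for s in (90,-90):
                j=robot.inverse_kinematics([*p,z],[180,0,s+np.degrees(y)])
                print("   ",z,s,None if j is None else np.round(j).tolist())
np.save("R.npy",np.array([[*R[k][0],R[k][1]] for k in ("full","empty")]))
for l,u,h in [("amber",(177,228),.0725),("square",(208,226),.0745),("steel",(238.5,221),.0885),("white",(268,221),.0815)]: print(l,pix2w("top",u,h)[:2])
E
```

```text
full [[0.4705, 0.1544], [0.4753, 0.0839], [0.4801, 0.0129]] span 0.14183445988418997 yaw 3.909216801458814 across [0.07101602 0.07033832 0.06980134]
full 0.105 [0.4681 0.1885] r 0.505
    0.04 90 [15.0, 36.0, -53.0, 107.0, 36.0, 55.0, -50.0]
    0.04 -90 [20.0, 41.0, -62.0, 107.0, 43.0, 59.0, 124.0]
    0.16 90 [20.0, 27.0, -58.0, 100.0, 25.0, 67.0, -42.0]
    0.16 -90 [21.0, 29.0, -62.0, 100.0, 27.0, 68.0, 136.0]
full 0.035 [0.4729 0.1186] r 0.488
    0.04 90 [16.0, 30.0, -41.0, 110.0, 26.0, 50.0, -35.0]
    0.04 -90 [29.0, 39.0, -62.0, 109.0, 42.0, 57.0, 132.0]
    0.16 90 [20.0, 21.0, -46.0, 103.0, 16.0, 64.0, -27.0]
    0.16 -90 [31.0, 26.0, -62.0, 102.0, 25.0, 67.0, 145.0]
full -0.035 [0.4777 0.0488] r 0.48
    0.04 90 [19.0, 27.0, -34.0, 111.0, 20.0, 48.0, -22.0]
    0.04 -90 [37.0, 39.0, -62.0, 111.0, 41.0, 57.0, 140.0]
    0.16 90 [24.0, 18.0, -39.0, 104.0, 13.0, 63.0, -15.0]
    0.16 -90 [39.0, 25.0, -61.0, 103.0, 24.0, 66.0, 154.0]
full -0.105 [ 0.4825 -0.021 ] r 0.483
    0.04 90 [25.0, 27.0, -31.0, 111.0, 19.0, 47.0, -12.0]
    0.04 -90 [-46.0, 39.0, 65.0, 113.0, -43.0, 5
[... 772 characters left out ...]
.0, 46.0, -62.0, 76.0, 40.0, 81.0, 146.0]
empty -0.035 [ 0.6413 -0.0468] r 0.643
    0.04 90 [23.0, 43.0, -33.0, 84.0, 25.0, 60.0, -19.0]
    0.04 -90 [-33.0, 55.0, 64.0, 87.0, -51.0, 71.0, -145.0]
    0.16 90 [22.0, 35.0, -31.0, 77.0, 18.0, 72.0, -14.0]
    0.16 -90 [-33.0, 45.0, 64.0, 80.0, -41.0, 80.0, -152.0]
empty -0.105 [ 0.6371 -0.1167] r 0.648
    0.04 90 [25.0, 42.0, -26.0, 84.0, 20.0, 59.0, -9.0]
    0.04 -90 [5.0, 39.0, 7.0, 84.0, -5.0, 57.0, -171.0]
    0.16 90 [24.0, 35.0, -25.0, 77.0, 14.0, 72.0, -5.0]
    0.16 -90 [7.0, 32.0, 3.0, 77.0, -2.0, 70.0, -173.0]
amber [0.46401407 0.19080491]
square [0.46858734 0.11994114]
steel [0.47946602 0.05012061]
white [ 0.47986646 -0.01694671]
```

View pics/top0.png

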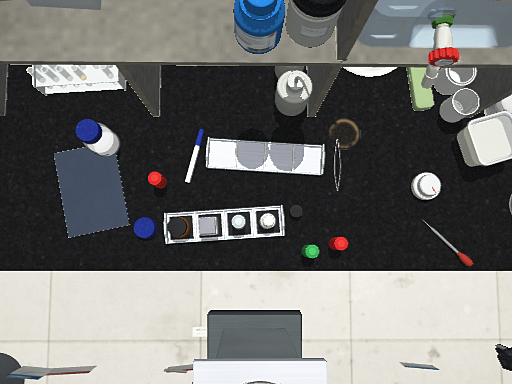

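View pics/scene0.png

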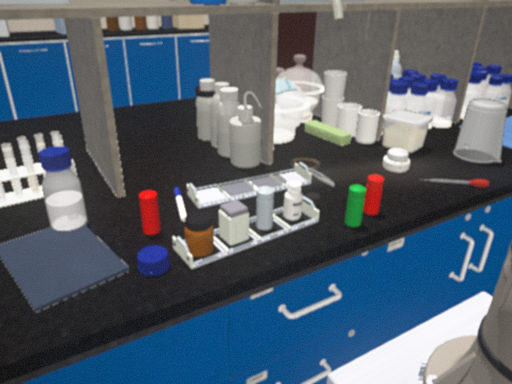

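```bash
cat >> h.py <<'E'
R=np.load("R.npy"); ZT=.17
def comp(k,y):
    c=R[k]; return c[:2]+y*np.array([-np.sin(c[2]),np.cos(c[2])]), [180,0,90+np.degrees(c[2])]
def snap(n,name): cv2.imwrite(f"pics/{name}.png",vision.grab_frame(n)[:,:,::-1])
def pick(p,o,gz,force=45):
    robot.move_to([*p,ZT],o)
    hit=robot.line_to([*p,gz-.002],velocity=.15,f_stop=15)
    fingers.gripper_to(0.0,force)
    g=robot.current_finger_gap(); print("pick hit",hit,"gap mm",85*g,"pos",np.round(robot.current_tool_pos(),4))
    if hit: return
    robot.line_to([*p,ZT],velocity=.15)
    print("gap lifted",85*robot.current_finger_gap(),"F",np.round(robot.current_contact_force(),2),"t",robot.current_time_s())
def place(p,o,gz):
    robot.move_to([*p,ZT],o)
    robot.line_to([*p,gz-.002-.0025+.004],velocity=.15)
    print("gap",85*robot.current_finger_gap(),np.round(robot.current_tool_pos(),4))
    hit=robot.line_to([*p,gz-.002-.0025-.002],velocity=.02,f_stop=4)
    print("touch",hit,np.round(robot.current_tool_pos(),4), "expected z",gz-.0045)
    fingers.gripper_to(1.0); robot.line_to([*p,ZT],velocity=.2); print("t",robot.current_time_s())
E
python3 - <<'E'
from h import *
p,o=comp("full",.105); p=(p+[.464,.1908])/2
fingers.gripper_to(1.0)
robot.move_to([*p,.2],o); snap("wrist","w1"); print(robot.current_time_s(),p)
pick(p,o,.037); snap("scene","s1")
a=cv2.imread("pics/w1.png");b=cv2.imread("pics/s1.png")
cv2.imwrite("pics/c1.png",cv2.resize(np.hstack([a,b]),(800,300)))
E
```

```text
Traceback (most recent call last):
  File "h.py", line 12, in comp
    c=R[k]; return c[:2]+y*np.array([-np.sin(c[2]),np.cos(c[2])]), [180,0,90+np.degrees(c[2])]
      ~^^^
IndexError: only integers, slices (`:`), ellipsis (`...`), numpy.newaxis (`None`) and integer or boolean arrays are valid indices
```

```bash
sed -i 's/c=R\[k\];/c=R[["full","empty"].index(k)];/' h.py
python3 - <<'E'
from h import *
p,o=comp("full",.105); p=(p+[.464,.1908])/2
fingers.gripper_to(1.0)
robot.move_to([*p,.2],o); snap("wrist","w1"); print(robot.current_time_s(),p)
pick(p,o,.037); snap("scene","s1")
a=cv2.imread("pics/w1.png");b=cv2.imread("pics/s1.png")
cv2.imwrite("pics/c1.png",cv2.resize(np.hstack([a,b]),(800,300)))
E
```

```text
3.5083 [0.46607105 0.18963682]
pick hit False gap mm 48.70517946766791 pos [0.4667 0.1899 0.036 ]
gap lifted 48.44289657500268 F [-0.56 -0.65 -0.94] t 6.2917
```

View pics/c1.png

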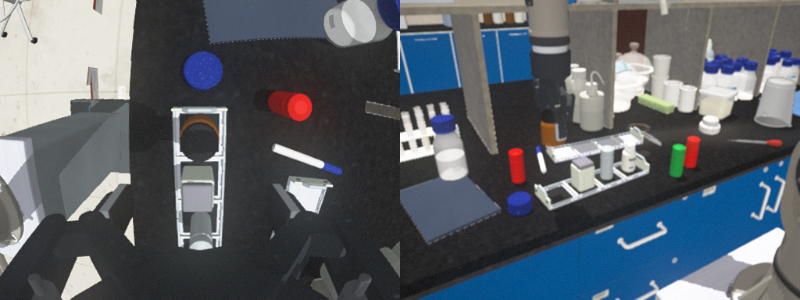

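The amber jar (left of the scene half at ~(547,133)) is held upright and the other containers are undisturbed. Next I place it in the rightmost compartment.

```bash
python3 - <<'E'
from h import *
p,o=comp("empty",-.105); place(p,o,.037)
robot.move_to([.48,-.05,.25],comp("full",-.035)[1])
snap("scene","s2"); snap("top","t2")
a=cv2.imread("pics/s2.png")[120:300,140:380];b=cv2.imread("pics/t2.png")[110:290,140:380]
cv2.imwrite("pics/c2.png",cv2.resize(np.hstack([a,b]),(800,300),interpolation=cv2.INTER_CUBIC))
E
```

```text
gap 48.753459828036064 [ 0.6381 -0.1164  0.0378]
touch True [ 0.6383 -0.1167  0.0336] expected z 0.0325
t 10.2917
```

View pics/c2.png

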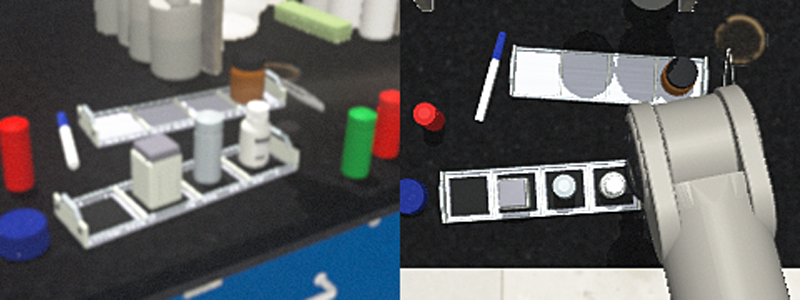

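The amber jar stands upright in the rightmost compartment (top half, about (680,77)). There are four canister shapes: red at (425,113), one red and one green to the right in the scene half, and the plain steel one in the rack at (565,187). Only the last is plain steel and inside rack_full, so that is the one meant. Next: the square jar, then the steel canister.

```bash
python3 - <<'E'
from h import *
for y,m,gz in [(.035,[.46858734,.11994114],.042),(-.035,[.4795,.0501],.045)]:
    p,o=comp("full",y); p=(p+m)/2; pick(p,o,gz)
    if robot.current_finger_gap()*85<20: print("EMPTY"); break
    p,o=comp("empty",-y); place(p,o,gz)
robot.move_to([.48,-.12,.25],comp("full",-.035)[1])
snap("scene","s3"); snap("top","t3")
a=cv2.imread("pics/s3.png")[120:300,140:380];b=cv2.imread("pics/t3.png")[110:290,140:380]
cv2.imwrite("pics/c3.png",cv2.resize(np.hstack([a,b]),(800,300),interpolation=cv2.INTER_CUBIC))
E
```

```text
pick hit False gap mm 41.53435887952899 pos [0.4712 0.1195 0.0406]
gap lifted 41.15231883910667 F [ 0.1  -0.57 -1.5 ] t 14.45
gap 41.42895450936535 [ 0.6423 -0.0463  0.0428]
touch True [ 0.6427 -0.0467  0.0382] expected z 0.037500000000000006
t 18.025
pick hit False gap mm 30.77575931649687 pos [0.4789 0.0494 0.0435]
gap lifted 30.836393337522562 F [-0.24 -0.42 -1.43] t 21.35
gap 30.906199924414604 [0.6465 0.0234 0.0459]
touch True [0.6467 0.0234 0.0411] expected z 0.0405
t 24.7417
```

View pics/c3.png

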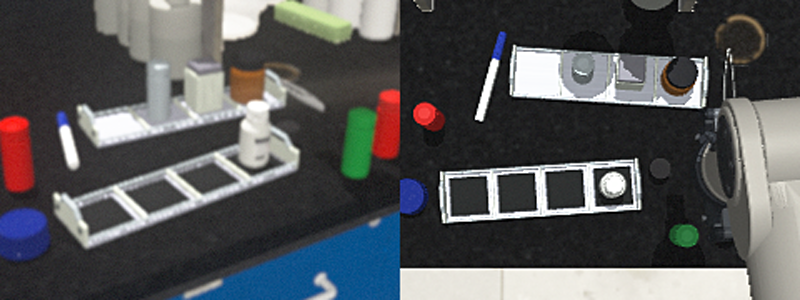

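Steel (583,65), square (632,68) and amber (680,77) all stand upright in the empty rack, and only the white bottle is left.

```bash
python3 - <<'E'
from h import *
p,o=comp("full",-.105); p=(p+[.4799,-.0169])/2; pick(p,o,.042)
p,o=comp("empty",.105); place(p,o,.042)
robot.move_to([.45,-.2,.25],comp("full",-.035)[1]); robot.pause(.5)
snap("scene","s4"); snap("top","t4")
for l,h in [("white_bottle_center",.0415),("steel_canister_center",.045),("square_jar_center",.038),("amber_jar_center",.037)]:
    for d in recognise(l,"top")[:4]:
        w=pix2w("top",d["rect"][:2],h)[:2]-R[1,:2]; c,s=np.cos(R[1,2]),np.sin(R[1,2]); q=[c*w[0]+s*w[1],-s*w[0]+c*w[1]]
        print(l,round(d["p"],2),np.round(q,3))
a=cv2.imread("pics/s4.png")[120:300,140:380];b=cv2.imread("pics/t4.png")[110:290,140:380]
cv2.imwrite("pics/c4.png",cv2.resize(np.hstack([a,b]),(800,300),interpolation=cv2.INTER_CUBIC))
E
```

```text
pick hit False gap mm 34.47071645265358 pos [ 0.4814 -0.019   0.0405]
gap lifted 34.27053657895311 F [-0.24 -0.65 -0.02] t 28.9
gap 34.27606967517704 [0.6507 0.0932 0.0429]
touch True [0.6509 0.0934 0.0381] expected z 0.037500000000000006
t 32.4083
white_bottle_center 0.53 [-0.001  0.101]
steel_canister_center 0.76 [-0.209 -0.186]
steel_canister_center 0.68 [0.004 0.039]
steel_canister_center 0.64 [-0.227 -0.125]
steel_canister_center 0.52 [-0.084  0.252]
square_jar_center 0.95 [ 0.001 -0.032]
amber_jar_center 0.86 [ 0.002 -0.098]
```

View pics/c4.png

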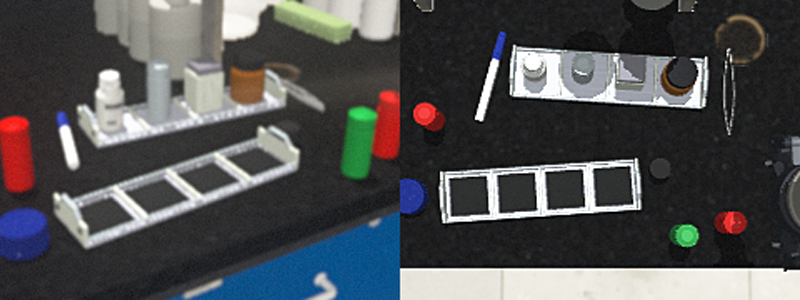

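All four stand upright: white (534,68), steel (583,65), square (632,68) and amber (680,77). Each is within about 8 mm of its compartment centre, and the arm is clear.

```bash
python3 -c "
from station import workorder; workorder.close_job()"
```

```text
the job is handed in; nothing more can be done
```

I moved all four containers into the empty rack in reverse order and handed the job in. From left to right it now holds the white bottle, steel canister, square jar and amber jar; before, it was amber, square, steel, white. The last arm reading was about 32 s, plus a short retreat and a few camera calls, against the 93 s limit.

- **Position:** the final top picture put every container within about 8 mm of its compartment's centre, against the 20 mm allowed.
- **Grasp:** each time, the gap between the jaws matched the container's width to within 2 mm.
- **Placing:** each container was lowered until it touched, and contact came within about 1 mm of the expected floor height.
- **Upright and let go:** the final pictures show all four standing upright, with the gripper open and clear of them.

No check failed. The network also reported the red and green canisters as the steel one, and I ignored those.

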